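# Open the edge sander's belt cover and hold its belt tensioner compressed

## Task

Get the small edge sander on the bench ready for a new belt: lift its hinged cover by the bar handle until it stands open on its stop, then reach in with the gripper and push the sprung idler arm back towards the drive roller, past its ratchet click. It does not latch, so finish while still holding it pushed back there, with the cover still open; do not let go. Leave the other things on the bench where they are.

Things in the scene. Friction and masses are not known exactly. Their poses are not given: they have to be found in the camera images.
- sander: Fixed edge sander: grey open tray, 170 (x) by 280 (y) by 78 mm high, 6 mm walls, under a flat cover; a ribbed motor sticks out 85 mm at its -y end (switch on top, 115 mm high). Origin: centre of the tray's underside, on the bench. z up, x from the handle side to the hinge side, y along the hinge. It stands about a quarter turn round: x roughly to the robot's left, motor roughly away from the robot.
- cover (a joint): Angle of the aluminium cover about its hinge, rad: 0 shut, 1.57 upright, 1.85 wide open on its stop, leaning past upright, where it rests by its own weight. It falls shut if let go before upright. It weighs 0.25 to 0.5 kg, is 5 mm thick and reaches 170 mm from the hinge.
- cover_handle (a point): Middle of the cover's bar handle: round steel bar, 12 mm thick, 110 mm long, parallel to the hinge, on a 12 mm rod at each end. The bar's centre line is 45 mm beyond the cover's free edge, in the cover's plane, 215 mm from the hinge, 82 mm above the bench when shut. It can be pinched from above and turns in the grip.
- cover_hinge (a point): Middle of the cover's hinge line, which runs along sander y on the tray's +x rim, 78 mm above the bench. As the cover opens, the handle rises on a circle about it and passes over towards sander +x.
- tensioner (a joint): Angle of the sprung idler arm about its upright pivot, rad: 0 at rest, grows as it is pushed back towards the drive roller (counter-clockwise from above), stop at 0.90. The click: a tooth meets the sprung pawl at 0.37, crests at 0.50, has dropped past at 0.62. No latch: let go, it springs back to 0. Pushing at the idler takes 4 N at first, about 9 N at the click, 9 N near the stop.
- idler (a point): Centre line of the idler roller on the arm's free end, the part to push, 45 mm above the bench: upright aluminium cylinder 24 mm thick, 18 to 70 mm above the bench, 80 mm from the pivot. At rest at sander x -37, y 65 mm: 57 mm free on its +y side, 30 mm to the tray wall on its -x side. Pushed, it goes mainly along sander -y, to x -37, y -5 mm at the stop. The flat arm under it is 25 mm high.
- pivot (a point): Point on the arm's upright pivot axis, 45 mm above the bench, at sander x 35, y 30 mm; the pivot's own parts end 34 mm above the bench, the pawl beside it 30 mm.
- drive_roller (a point): Top centre of the fixed black drive roller, radius 34 mm, 66 mm above the bench, at sander x -12, y -85 mm: the idler is pushed towards it, and stops short of it.

How it is judged:
On the way, in this order (a step that is already met when the one before it is completed fails the run):
1. the cover stands open on its stop, the tensioner arm not yet pushed (value of joint cover above 1.75 rad and value of joint tensioner below 0.3 rad), for 0.3 s.
2. the tensioner arm is pushed back past its click by the fingers (value of joint tensioner above 0.64 rad and contact force between the fingers and tensioner above 2 N), for 0.3 s.
At the end, for the whole second after the job is handed in: The cover is open on its stop (above 1.75 rad), and the fingers hold the tensioner arm still, past its click (above 0.64 rad; the click is over at 0.62), pressing on it with more than 2 N (all of step 2 and value of joint cover above 1.75 rad and velocity of joint tensioner between -0.2 and 0.2 rad/s); the arm keeps its last pose, push and grip.
It fails at once if another thing on the bench is shifted by more than 4 cm or knocked over (distance of any of spool_clamp, spool_clamp2, glue_bottle, jar, mug, block_plane, gouge from where it was at the start of the episode above 0.04 m or angle between any of spool_clamp, spool_clamp2, glue_bottle, jar, mug, block_plane's own z axis and vertical above 0.6 rad).
It also fails if it takes over 59 s, if anything falls off the work surface, if the arm or the gripper's body presses on something with over 40 N, if the wrist force passes 120 N, or if a joint passes its speed limit or range.

## Robot

A 6-joint arm with a two-finger parallel gripper is mounted at the origin on the work surface. World frame = base frame: x ahead of the robot, y to its left, z up, the work surface at z = 0. Lengths are in m, angles in rad, forces in N, time in s.
With the tool pointing down it reaches from about 0.35 to 0.775 m from the base axis. Payload 5.5 kg.
Tool frame: the origin (TCP) lies on the centre line of the jaws, within the pads' length; the fingertips stand 19 mm ahead of it and the grasp point (between the pads) is the TCP; z points along the fingers, y is the direction in which the jaws open and shut (so a half turn about z gives the same grasp; the last joint's range is limited). The gripper opens to 85 mm and grips with 20 to 120 N. Pads are 22 mm wide; open, the fingers measure 114 mm over their backs; the gripper's body (76 mm by 85 mm) begins 54 mm behind the grasp point. The pads swing forward as they close: fully open they stand 13 mm farther back than shut.
Start: joints at [-1.431, 0.313, 0.046, 1.304, 0, 1.431], TCP at [0.159, -0.553, 0.226] pointing down, gripper open.
Joint ranges: [-2.76, 2.76], [-0.86, 1.69], [-1.03, 1.26], [-2.2, 2.34], [-1.47, 1.5], [-3.14, 3.14]. Speed limits (rad/s): [2.57, 2.57, 3.14, 3.14, 3.14, 3.14].

## Interface

Orientations are given as [roll, pitch, yaw] about the fixed x, y, z axes, in that order (R = Rz(yaw) Ry(pitch) Rx(roll)).
In Python, from cell import ctrl gives the robot as it stands.
- The arm moves only by the tool drive_tool, never from a script. Its argument "rows" is a list of rows, each an object of numbers: "x", "y", "z": the shift along the world's x, y, z scaled (see below); "roll": the turn about the world's z scaled (see below); "fingers": the opening, from -1 (shut) to 1 (fully open). A call has 1 to 12 rows; each row is the pose to reach, as a shift and turn from the pose measured when the call began, turning the shorter way round; what a row does not reach only later rows make up. The controller multiplies each number of a shift by 0.25 m and each number of a turn by pi rad. A row lasts 1/10 s, in which the tool goes at most 50 mm and 8.59 degrees, less where a joint would pass 70% of its speed; a pose out of reach is approached as far as the arm can. A call with a number of a shift or a turn outside -1 to 1 is refused whole. A call with a gripper value outside its range is refused whole. The fingers move at their own pace and stop on an object; the grip force is fixed at half the most. Time passes only in rows, so rows that repeat a pose let the fingers close. It gives the time, the measured TCP pose, the force and the opening at its end, in the units of the state.
- ctrl.state(): the state, without advancing time (a new reading comes with each control period).
- ctrl.snapshot(name): name is "side" or "top"; returns a dict with "image" (400x640x3 uint8, red, green, blue), "fov_y" (degrees; the focal length in pixels is half the picture's height over the tangent of half this angle, whatever the lens; pixels are square), "cx", "cy" (the principal point, pixels), "pose" (4x4, takes a point from camera to world coordinates). Camera axes: x right, y down, z forward; pixel columns grow to the right and rows downward; lengths in m; the calibration is good to about 2 mm. A picture is of the moment at which its call begins. There is no depth.
- ctrl.sign_off(): hands the job in, once; it reports no verdict.
The state is a dict: "time": time; "qpos": joint angles; "qd": joint speeds; "joint_torque": joint torques, N m; "tcp_pos": TCP position; "orientation": TCP orientation; "ft_force": force on the tool from outside, world axes, zero at the start; "wrist_torque": the same for the moment, N m; "width": finger opening in m.
Only numpy, scipy, OpenCV 4.12 (cv2) and the standard library are available. Lean on these libraries where they do the work, as an engineer would, in place of code of your own. Each camera call takes 0.05 s, during which the arm holds its last target. There are 200 camera calls.

## Working session

There is one attempt and no reset: what is moved stays moved. The work goes in short steps, Python scripts to look and compute and a tool call to move; the robot and the scene stay as the last step left them, time stands still between calls to the robot, and variables do not carry over. Pictures are saved under pics/ and viewed, about 8 in all and at most 12, crops included, and the job is handed in when it is done.

Besides the shell and the picture viewer there is one more tool, called after "Call:" as a command line: name --argument value ..., lists and objects as JSON in quotes. drive_tool: Moves the arm, as the interface text tells. Shifts and turns lie within -1 to 1; 1 stands for 0.25 m of shift or pi rad of turn. Its arguments: {"type":"object","properties":{"rows":{"type":"array","items":{"type":"object","properties":{"x":{"type":"number","minimum":-1,"maximum":1},"y":{"type":"number","minimum":-1,"maximum":1},"z":{"type":"number","minimum":-1,"maximum":1},"roll":{"type":"number","minimum":-1,"maximum":1},"fingers":{"type":"number"}}}}},"required":["rows"]}

```bash
mkdir -p pics; cat > h.py <<'E'
import numpy as np,cv2
from cell import ctrl
def cam(s):
    f=200/np.tan(np.radians(s['fov_y'])/2); return f,s['cx'],s['cy'],np.array(s['pose'])
def ray(s,u,v,z):
    f,cx,cy,T=cam(s); d=T[:3,:3]@np.array([(u-cx)/f,(v-cy)/f,1]); o=T[:3,3]
    return o+d*(z-o[2])/d[2]
def proj(s,p):
    f,cx,cy,T=cam(s); c=T[:3,:3].T@(np.array(p)-T[:3,3]); return cx+f*c[0]/c[2],cy+f*c[1]/c[2]
def save(s,n): cv2.imwrite('pics/'+n,cv2.cvtColor(np.ascontiguousarray(s['image']),cv2.COLOR_RGB2BGR))
E
python3 - <<'E'
from h import *
import pickle
for n in('top','side'):
    s=ctrl.snapshot(n); save(s,n+'1.png'); pickle.dump(s,open(n+'.pkl','wb')); print(n,s['fov_y'],s['cx'],s['cy'],np.round(s['pose'],3).tolist())
print(ctrl.state())
E
```

```text
top 50.81775636691081 313.47823070639606 193.26853205715793 [[0.003, -0.993, 0.121, 0.506], [-1.0, -0.004, -0.008, 0.024], [0.008, -0.121, -0.993, 0.733], [0.0, 0.0, 0.0, 1.0]]
side 57.94087598690589 322.1261516015717 207.52064900715405 [[0.883, -0.352, 0.311, 0.368], [-0.47, -0.67, 0.574, -0.347], [0.006, -0.653, -0.757, 0.576], [0.0, 0.0, 0.0, 1.0]]
{'time': 0.1, 'qpos': array([-1.43061240e+00,  3.13960944e-01,  4.51528966e-02,  1.30359834e+00,
       -5.07319490e-06,  1.43117833e+00]), 'qd': array([-0.00123752, -0.00342211,  0.00279718, -0.00103079,  0.00089863,
       -0.00070567]), 'joint_torque': array([ 2.80367676e-03, -4.81727242e+01,  2.99242705e+01,  1.27965599e-02,
       -1.83213178e-04,  4.49240133e-06]), 'tcp_pos': array([ 0.15871312, -0.55221053,  0.22500242]), 'orientation': array([-3.13999755e+00, -2.19039866e-04,  2.79801754e-01]), 'ft_force': array([-0.14252778,  0.06398651, -1.01641704]), 'wrist_torque': array([ 0.00431965, -0.00512852, -0.02312057]), 'width': 0.08555618035414186}
```

View pics/top1.png

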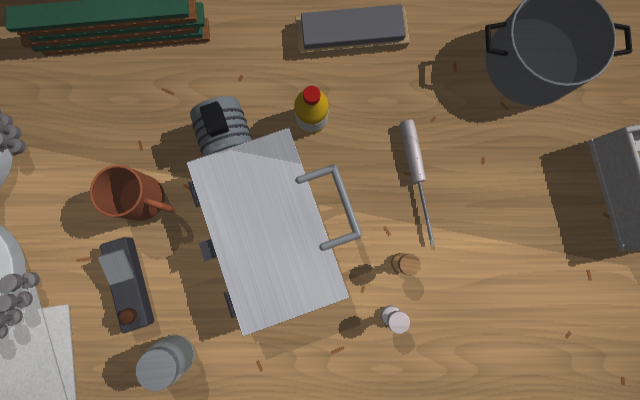

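View pics/side1.png

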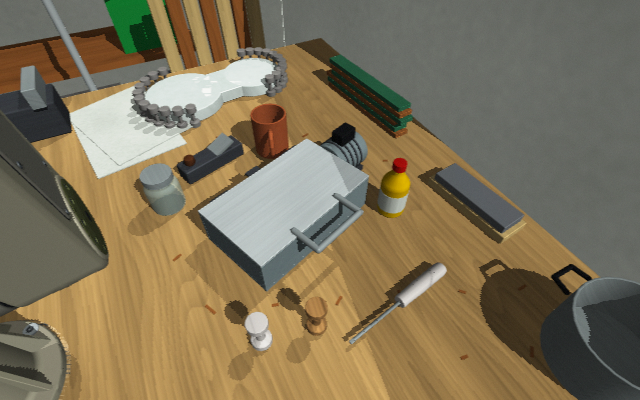

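The top view shows the shut cover with corners at (290,129), (349,297), (243,334) and (188,162), and the handle bar running from (334,168) to (358,235). The spools, gouge and glue bottle are on the handle side. The mug, plane and jar are on the hinge side. Next I'll fit the sander pose.

```bash
cat > fit.py <<'E'
from h import *
import pickle
from scipy.optimize import least_squares
t=pickle.load(open('top.pkl','rb')); s=pickle.load(open('side.pkl','rb'))
obj=np.array([[-.085,-.14,.083],[-.085,.14,.083],[.085,.14,.083],[.085,-.14,.083],[-.13,-.055,.082],[-.13,.055,.082]])
px=np.array([[290,129],[349,297],[243,334],[188,162],[335,168],[358,235]],float)
sp=np.array([[368,178],[202,212],[314,141],[358,207],[318,247]],float); si=[0,2,3,4,5]
def W(p,o):
    c,n=np.cos(p[2]),np.sin(p[2]); o=np.atleast_2d(o)
    return np.c_[p[0]+c*o[:,0]-n*o[:,1],p[1]+n*o[:,0]+c*o[:,1],o[:,2]]
def res(p,side=True):
    w=W(p,obj); r=[np.array([proj(t,q) for q in w])-px]
    if side: r.append(np.array([proj(s,w[i]) for i in si])-sp)
    return np.concatenate(r).ravel()
if __name__=='__main__':
  for side in(0,1):
    r=least_squares(lambda p:res(p,side),[.5,.05,1.6]); print(np.round(r.x,4)); print(np.round(r.fun.reshape(-1,2),1).tolist())
  p=r.x; np.save('pose.npy',p)
  for k,o in dict(handle=[-.13,0,.082],hinge=[.085,0,.078],idler=[-.037,.065,.045],idstop=[-.037,-.005,.045],drive=[-.012,-.085,.066],pivot=[.035,.03,.045],hopen=[.085+.215*np.sin(.28),0,.08+.215*np.cos(.28)]).items(): w=W(p,o)[0];print(k,np.round(w,3),round(np.hypot(*w[:2]),3))
  for n,u,v,z in [('spool',403,264,.03),('spool2',397,320,.03),('bottle',312,95,.1),('gougetip',433,243,.01),('gougeh',412,150,.015),('mug',125,190,.09),('jar',160,365,.08),('plane',130,285,.04)]: print(n,np.round(ray(t,u,v,z),3))
E
python3 fit.py
```

```text
[0.5305 0.09   1.9058]
[[0.3, -1.9], [0.6, 0.7], [-0.6, 1.9], [-0.6, -0.7], [-0.2, 0.1], [0.5, -0.4]]
[0.5319 0.0903 1.9024]
[[0.4, -2.7], [0.1, 0.1], [-1.2, 0.8], [-0.5, -1.9], [-0.2, -0.6], [0.2, -1.0], [2.1, -2.1], [-4.0, -2.0], [-6.2, -3.0], [2.5, 5.6], [0.2, 3.1]]
handle [ 0.574 -0.033  0.082] 0.575
hinge [0.504 0.171 0.078] 0.532
idler [0.483 0.034 0.045] 0.484
idstop [0.549 0.057 0.045] 0.552
drive [0.616 0.107 0.066] 0.625
pivot [0.492 0.114 0.045] 0.505
hopen [0.485 0.227 0.287] 0.535
spool [ 0.474 -0.13   0.03 ]
spool2 [ 0.385 -0.118  0.03 ]
bottle [0.737 0.022 0.1  ]
gougetip [ 0.509 -0.186  0.01 ]
gougeh [ 0.67  -0.153  0.015]
mug [0.588 0.308 0.09 ]
jar [0.328 0.246 0.08 ]
plane [0.44  0.313 0.04 ]
```

Call:
drive_tool --rows '[{"x":0.8,"y":1.0,"z":0,"roll":0.017,"fingers":-0.16},{"x":0.8,"y":1.0,"z":0,"roll":0.017,"fingers":-0.16},{"x":0.8,"y":1.0,"z":0,"roll":0.017,"fingers":-0.16},{"x":0.8,"y":1.0,"z":0,"roll":0.017,"fingers":-0.16},{"x":0.8,"y":1.0,"z":0,"roll":0.017,"fingers":-0.16},{"x":0.8,"y":1.0,"z":0,"roll":0.017,"fingers":-0.16},{"x":0.8,"y":1.0,"z":0,"roll":0.017,"fingers":-0.16},{"x":0.8,"y":1.0,"z":0,"roll":0.017,"fingers":-0.16},{"x":0.8,"y":1.0,"z":0,"roll":0.017,"fingers":-0.16}]'

```text
time: 1.0
tcp_pos: [0.3588, -0.3019, 0.2248]
orientation: [-3.14, 0.0, 0.335]
ft_force: [-0.0, -0.2, -0.3]
width: 0.036
```

Call:
drive_tool --rows '[{"x":0.86,"y":1.0,"z":0,"fingers":-0.16},{"x":0.86,"y":1.0,"z":0,"fingers":-0.16},{"x":0.86,"y":1.0,"z":0,"fingers":-0.16},{"x":0.86,"y":1.0,"z":0,"fingers":-0.16},{"x":0.86,"y":1.0,"z":0,"fingers":-0.16},{"x":0.86,"y":1.0,"z":0,"fingers":-0.16},{"x":0.86,"y":1.0,"z":-0.1,"fingers":-0.16},{"x":0.86,"y":1.0,"z":-0.2,"fingers":-0.16},{"x":0.86,"y":1.0,"z":-0.25,"fingers":-0.16},{"x":0.86,"y":1.0,"z":-0.25,"fingers":-0.16}]'

```text
validation failed for argument at $.ro...
```

```bash
python3 - <<'E'
from h import *
a=ctrl.snapshot('top')['image'];b=ctrl.snapshot('side')['image']
A=cv2.resize(a[80:330,200:450],(400,400));B=cv2.resize(b[80:330,200:450],(400,400))
cv2.imwrite('pics/c2.png',np.hstack([A,B])[:,:,::-1]); print(ctrl.state()['tcp_pos'])
E
```

```text
[ 0.35823734 -0.30289026  0.22480108]
```

View pics/c2.png

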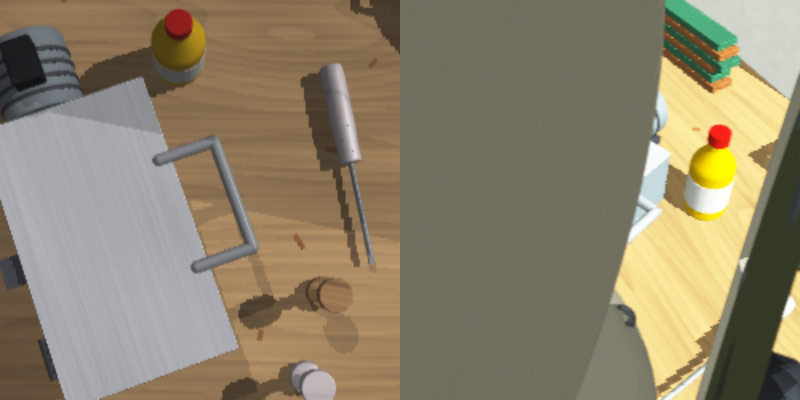

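The move was refused, so the picture shows the arm still at the halfway point (side view mostly blocked by the arm, nothing moved). Row fields probably all need to be present; I'll include roll.

Call:
drive_tool --rows '[{"x":0.86,"y":1.0,"z":0,"roll":0,"fingers":-0.16},{"x":0.86,"y":1.0,"z":0,"roll":0,"fingers":-0.16},{"x":0.86,"y":1.0,"z":0,"roll":0,"fingers":-0.16},{"x":0.86,"y":1.0,"z":0,"roll":0,"fingers":-0.16},{"x":0.86,"y":1.0,"z":0,"roll":0,"fingers":-0.16},{"x":0.86,"y":1.0,"z":0,"roll":0,"fingers":-0.16},{"x":0.86,"y":1.0,"z":-0.1,"roll":0,"fingers":-0.16},{"x":0.86,"y":1.0,"z":-0.2,"roll":0,"fingers":-0.16},{"x":0.86,"y":1.0,"z":-0.25,"roll":0,"fingers":-0.16},{"x":0.86,"y":1.0,"z":-0.25,"roll":0,"fingers":-0.16}]'

```text
time: 2.1
tcp_pos: [0.5715, -0.0539, 0.1599]
orientation: [-3.137, 0.004, 0.33]
ft_force: [-0.1, 0.3, 0.2]
width: 0.0356
```

Call:
drive_tool --rows '[{"x":0.01,"y":0.084,"z":0,"roll":0,"fingers":-0.16},{"x":0.01,"y":0.084,"z":-0.1,"roll":0,"fingers":-0.16},{"x":0.01,"y":0.084,"z":-0.18,"roll":0,"fingers":-0.16},{"x":0.01,"y":0.084,"z":-0.18,"roll":0,"fingers":-0.16}]'

```text
time: 2.5
tcp_pos: [0.5724, -0.034, 0.1137]
orientation: [-3.136, 0.007, 0.328]
ft_force: [-0.6, 0.0, -1.2]
width: 0.036
```

```bash
python3 - <<'E'
from h import *
a=ctrl.snapshot('top')['image'];b=ctrl.snapshot('side')['image']
A=cv2.resize(a[80:330,200:450],(400,400));B=cv2.resize(b[120:320,220:420],(400,400))
cv2.imwrite('pics/c3.png',np.hstack([A,B])[:,:,::-1]); print(ctrl.state()['tcp_pos'])
E
```

```text
[ 0.57416406 -0.03403305  0.1161473 ]
```

View pics/c3.png

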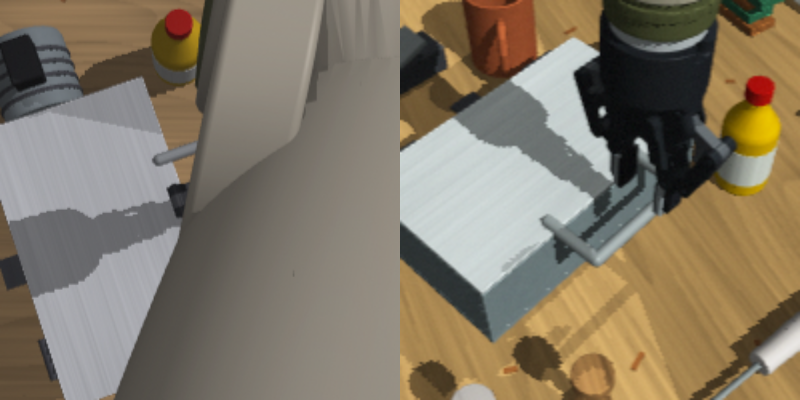

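The side crop shows the two fingertips at about (625,180) and (670,208), either side of the bar line near its middle. Next I descend.

Call:
drive_tool --rows '[{"x":0,"y":0.004,"z":-0.06,"roll":0,"fingers":-0.16},{"x":0,"y":0.004,"z":-0.12,"roll":0,"fingers":-0.16},{"x":0,"y":0.004,"z":-0.13,"roll":0,"fingers":-0.16},{"x":0,"y":0.004,"z":-0.13,"roll":0,"fingers":-0.16}]'

```text
time: 3.0
tcp_pos: [0.5746, -0.0336, 0.0847]
orientation: [-3.138, 0.003, 0.328]
ft_force: [-0.8, 0.7, 0.5]
width: 0.0357
```

Call:
drive_tool --rows '[{"x":0,"y":0,"z":0,"roll":0,"fingers":-1},{"x":0,"y":0,"z":0,"roll":0,"fingers":-1},{"x":0,"y":0,"z":0,"roll":0,"fingers":-1},{"x":0,"y":0,"z":0,"roll":0,"fingers":-1},{"x":0,"y":0,"z":0,"roll":0,"fingers":-1}]'

```text
time: 3.5
tcp_pos: [0.5746, -0.0335, 0.0849]
orientation: [-3.138, 0.003, 0.328]
ft_force: [0.4, -0.0, -0.4]
width: -0.0001
```

The fingers closed on nothing, so I'll look.

```bash
python3 - <<'E'
from h import *
s=ctrl.snapshot('side')
b=s['image'];u,v=240,140
cv2.imwrite('pics/c4.png',cv2.resize(b[v:v+150,u:u+200],(800,600),interpolation=cv2.INTER_CUBIC)[:,:,::-1])
p=ctrl.state()['tcp_pos']; p0=np.load('pose.npy')
from fit import W
for q in (p,p-[0,0,.019],W(p0,[-.13,-.055,.082])[0],W(p0,[-.13,0,.082])[0],W(p0,[-.13,.055,.082])[0]):
    x=proj(s,q);print(np.round([(x[0]-u)*4,(x[1]-v)*4]))
E
```

```text
[403. 360.]
[401. 386.]
[482. 290.]
[401. 362.]
[313. 440.]
```

View pics/c4.png

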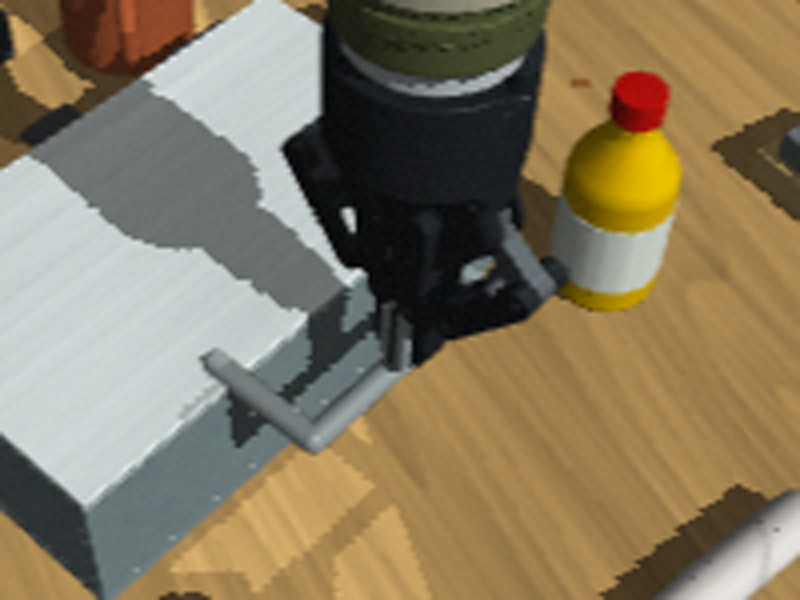

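The bar reaches the closed fingers at about (405,368), but the fingertips end near (425,365), higher than the expected (401,386). I'll zoom in, also drawing the projected points.

```bash
python3 - <<'E'
from h import *
s=ctrl.snapshot('side'); b=s['image'];u,v=310,190
I=cv2.resize(b[v:v+60,u:u+80],(800,600),interpolation=cv2.INTER_NEAREST)
I=cv2.convertScaleAbs(I,alpha=1.8,beta=20)
cv2.imwrite('pics/c5.png',I[:,:,::-1])
E
```

```text
(no output)
```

View pics/c5.png

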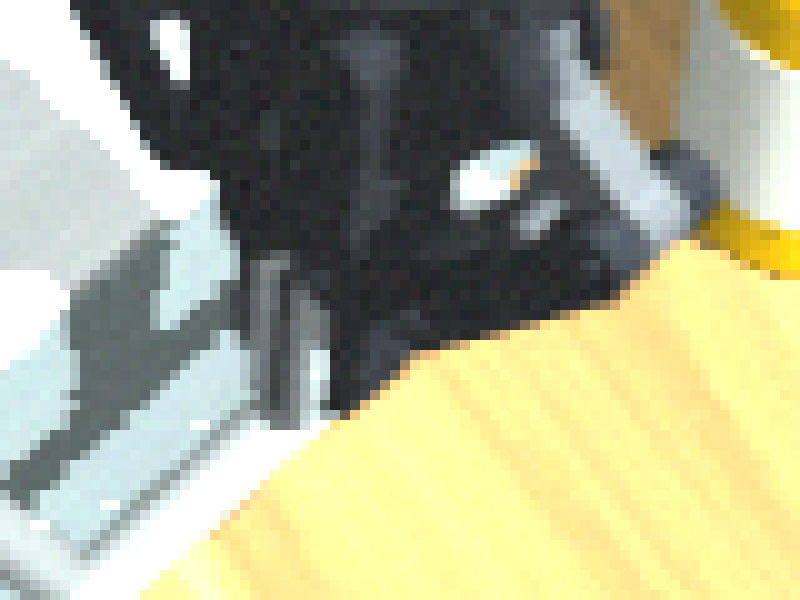

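The pads end at about (285,425) in the crop, and the bar passes just under them. They closed above the bar, so the tips reach less far than I assumed. I'll open, go about 18 mm lower and close again.

Call:
drive_tool --rows '[{"x":0,"y":0,"z":0.04,"roll":0,"fingers":-0.16},{"x":0,"y":0,"z":0.04,"roll":0,"fingers":-0.16},{"x":0,"y":0,"z":0.04,"roll":0,"fingers":-0.16},{"x":0,"y":0,"z":0.02,"roll":0,"fingers":-0.16},{"x":0,"y":0,"z":-0.02,"roll":0,"fingers":-0.16},{"x":0,"y":0,"z":-0.05,"roll":0,"fingers":-0.16},{"x":0,"y":0,"z":-0.07,"roll":0,"fingers":-0.16},{"x":0,"y":0,"z":-0.07,"roll":0,"fingers":-0.16}]'

```text
time: 4.4
tcp_pos: [0.5735, -0.0334, 0.0657]
orientation: [-3.137, 0.005, 0.328]
ft_force: [-0.9, -1.8, -0.2]
width: 0.036
```

Call:
drive_tool --rows '[{"x":0,"y":0,"z":0,"roll":0,"fingers":-1},{"x":0,"y":0,"z":0,"roll":0,"fingers":-1},{"x":0,"y":0,"z":0,"roll":0,"fingers":-1},{"x":0,"y":0,"z":0,"roll":0,"fingers":-1}]'

```text
time: 4.8
tcp_pos: [0.5724, -0.0307, 0.0657]
orientation: [-3.132, 0.005, 0.33]
ft_force: [-3.0, 7.4, 1.2]
width: 0.0096
```

Width is 9.6 mm on a 12 mm bar, so the grip is off the bar's centre line. I'll reopen, go 10 mm deeper, and shift slightly towards +y where it pulled.

Call:
drive_tool --rows '[{"x":0,"y":0.004,"z":0,"roll":0,"fingers":-0.16},{"x":0,"y":0.004,"z":0,"roll":0,"fingers":-0.16},{"x":0,"y":0.004,"z":0,"roll":0,"fingers":-0.16},{"x":0,"y":0.004,"z":-0.02,"roll":0,"fingers":-0.16},{"x":0,"y":0.004,"z":-0.04,"roll":0,"fingers":-0.16},{"x":0,"y":0.004,"z":-0.04,"roll":0,"fingers":-0.16}]'

```text
time: 5.4
tcp_pos: [0.5717, -0.0297, 0.0546]
orientation: [-3.131, 0.007, 0.329]
ft_force: [0.6, -0.1, 0.5]
width: 0.0357
```

Call:
drive_tool --rows '[{"x":0,"y":0,"z":0,"roll":0,"fingers":-1},{"x":0,"y":0,"z":0,"roll":0,"fingers":-1},{"x":0,"y":0,"z":0,"roll":0,"fingers":-1},{"x":0,"y":0,"z":0,"roll":0,"fingers":-1}]'

```text
time: 5.8
tcp_pos: [0.5717, -0.0306, 0.0545]
orientation: [-3.132, 0.007, 0.329]
ft_force: [-0.4, -5.8, -2.3]
width: 0.0101
```

```bash
python3 - <<'E'
from h import *
s=ctrl.snapshot('side'); b=s['image'];u,v=270,150
I=cv2.resize(b[v:v+120,u:u+160],(800,600),interpolation=cv2.INTER_NEAREST)
I=cv2.convertScaleAbs(I,alpha=1.3,beta=20)
cv2.imwrite('pics/c6.png',I[:,:,::-1]); print(ctrl.state())
E
```

```text
{'time': 5.85, 'qpos': array([-0.19596893,  0.42314127, -0.2315794 ,  0.9269393 ,  0.00421349,
        2.61674166]), 'qd': array([-0.00084553, -0.00215891,  0.00303129,  0.00065673,  0.001237  ,
        0.00113729]), 'joint_torque': array([  2.96991013, -51.28742337,  26.09914541,   0.59889056,
         1.5091363 ,   0.14121668]), 'tcp_pos': array([ 0.57172392, -0.03062244,  0.05454212]), 'orientation': array([-3.13250267,  0.00729007,  0.32889231]), 'ft_force': array([ 0.55780819, -5.16335026, -2.12933303]), 'wrist_torque': array([-1.04342291,  0.00417648,  0.16285485]), 'width': 0.010000857251377086}
```

View pics/c6.png

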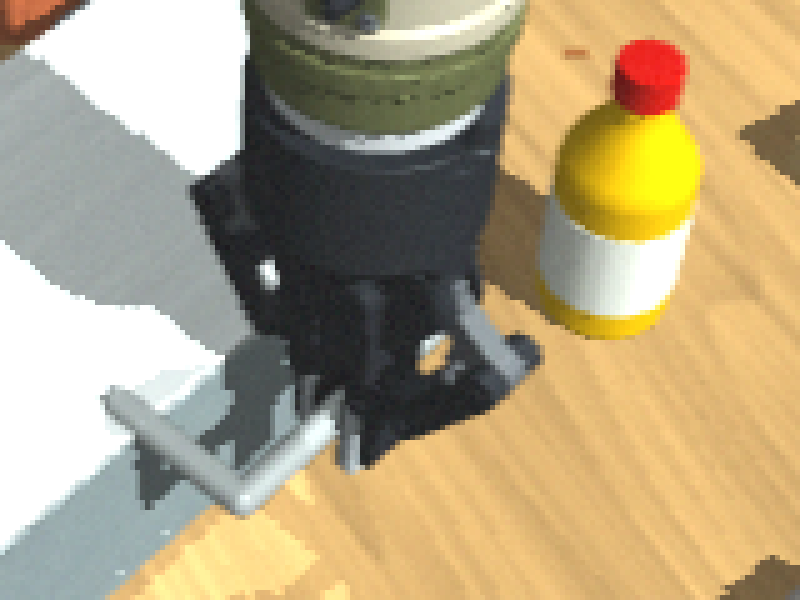

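The bar is now clearly gripped, well up between the pads (bar meets them near (330,420), tips near (355,470)). Next I compute the lift arc in move units and the true tip height from this picture.

```bash
python3 - <<'E'
from h import *
import pickle
yaw=1.905;c,n=np.cos(yaw),np.sin(yaw)
for th in list(np.arange(.12,1.33,.12))+[1.45,1.57,1.68,1.76,1.82,1.85]:
    dx=.215-.215*np.cos(th)+.004*np.sin(th); dz=.215*np.sin(th)+.004*np.cos(th)-.004
    print(round(th,2),np.round(np.array([dx*c,dx*n,dz])/.25,3))
s=pickle.load(open('side.pkl','rb')); p=np.array([.5717,-.0306,0])-0.011*np.array([.944,.329,0])
for z in (.035,.05,.06,.07,.08): print(z,np.round(proj(s,p+[0,0,z]),1),'obs 341,244')
E
```

```text
0.12 [-0.003  0.008  0.103]
0.24 [-0.009  0.027  0.204]
0.36 [-0.02   0.057  0.302]
0.48 [-0.034  0.099  0.395]
0.6 [-0.052  0.15   0.483]
0.72 [-0.073  0.212  0.563]
0.84 [-0.098  0.281  0.635]
0.96 [-0.125  0.359  0.698]
1.08 [-0.154  0.443  0.75 ]
1.2 [-0.185  0.532  0.791]
1.32 [-0.217  0.625  0.821]
1.45 [-0.253  0.73   0.84 ]
1.57 [-0.287  0.827  0.844]
1.68 [-0.318  0.916  0.837]
1.76 [-0.34   0.98   0.826]
1.82 [-0.357  1.027  0.813]
1.85 [-0.365  1.051  0.806]
0.035 [333.3 249.7] obs 341,244
0.05 [333.6 244.9] obs 341,244
0.06 [333.7 241.6] obs 341,244
0.07 [333.9 238.2] obs 341,244
0.08 [334.1 234.8] obs 341,244
```

Call:
drive_tool --rows '[{"x":-0.003,"y":0.008,"z":0.103,"roll":0,"fingers":-1},{"x":-0.009,"y":0.027,"z":0.204,"roll":0,"fingers":-1},{"x":-0.02,"y":0.057,"z":0.302,"roll":0,"fingers":-1},{"x":-0.034,"y":0.099,"z":0.395,"roll":0,"fingers":-1},{"x":-0.052,"y":0.15,"z":0.483,"roll":0,"fingers":-1},{"x":-0.052,"y":0.15,"z":0.483,"roll":0,"fingers":-1}]'

```text
time: 6.45
tcp_pos: [0.5584, 0.0069, 0.1786]
orientation: [-3.135, 0.006, 0.33]
ft_force: [-2.6, -7.0, 0.6]
width: 0.0099
```

Call:
drive_tool --rows '[{"x":-0.021,"y":0.062,"z":0.075,"roll":0,"fingers":-1},{"x":-0.046,"y":0.131,"z":0.145,"roll":0,"fingers":-1},{"x":-0.073,"y":0.209,"z":0.208,"roll":0,"fingers":-1},{"x":-0.102,"y":0.293,"z":0.26,"roll":0,"fingers":-1},{"x":-0.133,"y":0.382,"z":0.3,"roll":0,"fingers":-1},{"x":-0.165,"y":0.475,"z":0.33,"roll":0,"fingers":-1},{"x":-0.165,"y":0.475,"z":0.33,"roll":0,"fingers":-1}]'

```text
time: 7.15
tcp_pos: [0.5158, 0.1269, 0.265]
orientation: [-3.138, 0.004, 0.332]
ft_force: [-6.9, -7.5, 16.8]
width: 0.0099
```

Call:
drive_tool --rows '[{"x":-0.036,"y":0.105,"z":0.021,"roll":0,"fingers":-1},{"x":-0.07,"y":0.202,"z":0.027,"roll":0,"fingers":-1},{"x":-0.101,"y":0.291,"z":0.022,"roll":0,"fingers":-1},{"x":-0.123,"y":0.355,"z":0.011,"roll":0,"fingers":-1},{"x":-0.135,"y":0.39,"z":0.002,"roll":0,"fingers":-1},{"x":-0.135,"y":0.39,"z":0.002,"roll":0,"fingers":-1}]'

```text
time: 7.75
tcp_pos: [0.4805, 0.2255, 0.2655]
orientation: [-3.136, 0.005, 0.334]
ft_force: [-4.7, -0.8, 2.3]
width: 0.0099
```

```bash
python3 - <<'E'
from h import *
s=ctrl.snapshot('side'); save(s,'s7.png'); print(ctrl.state()['ft_force'])
E
```

```text
[-6.04021861 -1.18502653  3.70309387]
```

View pics/s7.png

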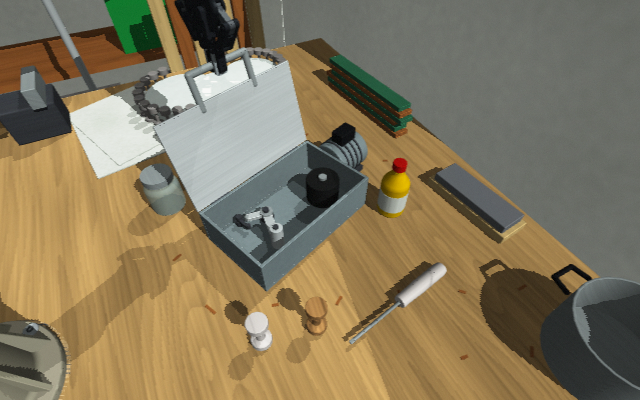

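The cover stands open past upright with the gripper at its bar (220,60). The idler roller is visible at about (275,230), the pivot near (265,212) and the drive roller near (322,185). Next I release and rise.

Call:
drive_tool --rows '[{"x":0,"y":0,"z":0,"roll":0,"fingers":-0.1},{"x":0,"y":0,"z":0,"roll":0,"fingers":-0.1},{"x":0,"y":0,"z":0,"roll":0,"fingers":-0.1},{"x":0,"y":0,"z":0,"roll":0,"fingers":-0.1},{"x":0,"y":0,"z":0.1,"roll":0,"fingers":-0.1},{"x":0,"y":0,"z":0.2,"roll":0,"fingers":-0.1},{"x":0,"y":0,"z":0.3,"roll":0,"fingers":-0.1},{"x":0,"y":0,"z":0.36,"roll":0,"fingers":-0.1},{"x":0,"y":0,"z":0.36,"roll":0,"fingers":-0.1}]'

```text
time: 8.7
tcp_pos: [0.482, 0.225, 0.358]
orientation: [-3.137, 0.001, 0.333]
ft_force: [0.4, 0.9, 0.5]
width: 0.0385
```

```bash
python3 - <<'E'
from h import *
from fit import W
p=[.5305,.0900,1.905]
s=ctrl.snapshot('side'); a=ctrl.snapshot('top')
u,v=160,60
cv2.imwrite('pics/c8.png',np.hstack([cv2.resize(s['image'][v:v+240,u:u+240],(400,400)),cv2.resize(a['image'][100:340,140:380],(400,400))])[:,:,::-1])
print(ctrl.state()['tcp_pos'])
for k,o in dict(handle185=[.085+.215*np.sin(.28),0,.08+.215*np.cos(.28)],handle170=[.085+.215*np.sin(.13),0,.08+.215*np.cos(.13)],idtop=[-.037,.065,.07],drive=[-.012,-.085,.066]).items():
    w=W(p,o)[0]; x=np.array(proj(s,w)); y=np.array(proj(a,w)); print(k,np.round((x-[u,v])/.6),np.round((y-[140,100])/.6)+[400,0])
w0=W(p,[-.041,.108,0])[0]; w1=W(p,[-.041,.028,0])[0]; print('insert',w0,'end',w1)
E
```

```text
[0.48110859 0.22476632 0.35531649]
handle185 [95.  3.] [359. 277.]
handle170 [114.   7.] [404. 260.]
idtop [192. 280.] [673. 267.]
drive [271. 198.] [598. 127.]
insert [0.44192414 0.01584262 0.        ] end [0.51749789 0.04208398 0.        ]
```

View pics/c8.png

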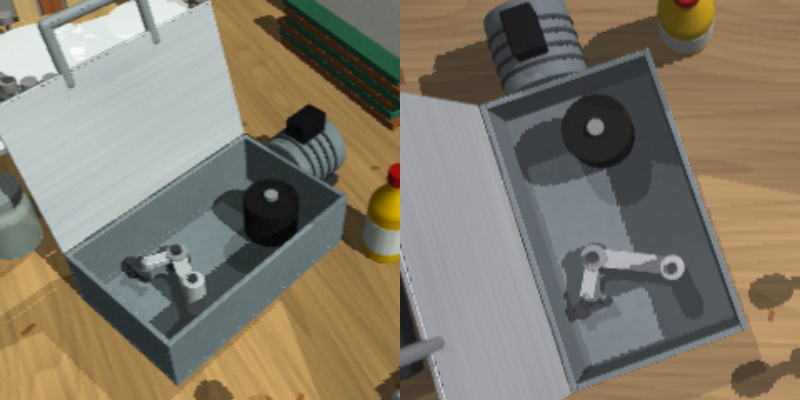

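Predictions match: idler top at (193,282) and (672,267), drive roller where expected, and the cover on its stop. Next I shut the fingers and move above the free space on the +y side of the idler.

Call:
drive_tool --rows '[{"x":-0.157,"y":-0.836,"z":0,"roll":0,"fingers":-1},{"x":-0.157,"y":-0.836,"z":0,"roll":0,"fingers":-1},{"x":-0.157,"y":-0.836,"z":0,"roll":0,"fingers":-1},{"x":-0.157,"y":-0.836,"z":0,"roll":0,"fingers":-1},{"x":-0.157,"y":-0.836,"z":0,"roll":0,"fingers":-1},{"x":-0.157,"y":-0.836,"z":-0.15,"roll":0,"fingers":-1},{"x":-0.157,"y":-0.836,"z":-0.33,"roll":0,"fingers":-1},{"x":-0.157,"y":-0.836,"z":-0.5,"roll":0,"fingers":-1},{"x":-0.157,"y":-0.836,"z":-0.65,"roll":0,"fingers":-1},{"x":-0.157,"y":-0.836,"z":-0.8,"roll":0,"fingers":-1},{"x":-0.157,"y":-0.836,"z":-0.9,"roll":0,"fingers":-1},{"x":-0.157,"y":-0.836,"z":-0.9,"roll":0,"fingers":-1}]'

```text
time: 10.0
tcp_pos: [0.4379, 0.0167, 0.126]
orientation: [-3.132, 0.013, 0.333]
ft_force: [0.3, 0.4, -1.0]
width: 0.0003
```

Call:
drive_tool --rows '[{"x":0.016,"y":0,"z":0,"roll":0,"fingers":-1},{"x":0.016,"y":0,"z":-0.1,"roll":0,"fingers":-1},{"x":0.016,"y":0,"z":-0.2,"roll":0,"fingers":-1},{"x":0.016,"y":0,"z":-0.28,"roll":0,"fingers":-1},{"x":0.016,"y":0,"z":-0.33,"roll":0,"fingers":-1},{"x":0.016,"y":0,"z":-0.33,"roll":0,"fingers":-1}]'

```text
time: 10.6
tcp_pos: [0.442, 0.0168, 0.0433]
orientation: [-3.132, 0.013, 0.334]
ft_force: [-0.1, -0.2, 0.6]
width: 0.0002
```

```bash
python3 - <<'E'
from h import *
s=ctrl.snapshot('side'); u,v=200,130
cv2.imwrite('pics/c9.png',cv2.resize(s['image'][v:v+150,u:u+200],(800,600),interpolation=cv2.INTER_CUBIC)[:,:,::-1])
p=ctrl.state()['tcp_pos']; print(p)
for z in (.02,.04,.06,.08): print(z,np.round((np.array(proj(s,[p[0],p[1],z]))-[u,v])*4))
E
```

```text
[0.44258619 0.01672965 0.04416046]
0.02 [248. 517.]
0.04 [242. 492.]
0.06 [237. 466.]
0.08 [231. 439.]
```

View pics/c9.png

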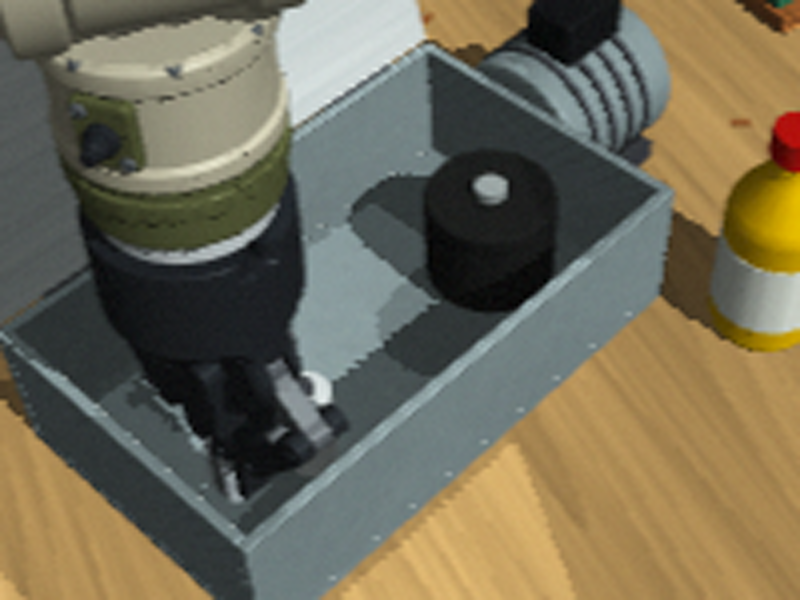

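Tips sit at about (237,500), roughly 0.04 m high inside the tray. The idler top is just beyond at (318,388), beside the gripper. Next I push along sander −y.

Call:
drive_tool --rows '[{"x":0.02,"y":0.025,"z":0,"roll":0,"fingers":-1},{"x":0.06,"y":0.04,"z":0,"roll":0,"fingers":-1},{"x":0.09,"y":0.05,"z":0,"roll":0,"fingers":-1},{"x":0.12,"y":0.061,"z":0,"roll":0,"fingers":-1},{"x":0.15,"y":0.071,"z":0,"roll":0,"fingers":-1},{"x":0.15,"y":0.071,"z":0,"roll":0,"fingers":-1}]'

```text
time: 11.25
tcp_pos: [0.4804, 0.0336, 0.0444]
orientation: [-3.135, 0.015, 0.333]
ft_force: [-5.0, -6.0, 3.8]
width: 0.0001
```

Call:
drive_tool --rows '[{"x":0.03,"y":0.01,"z":0,"roll":0,"fingers":-1},{"x":0.06,"y":0.021,"z":0,"roll":0,"fingers":-1},{"x":0.09,"y":0.031,"z":0,"roll":0,"fingers":-1},{"x":0.12,"y":0.042,"z":0,"roll":0,"fingers":-1},{"x":0.14,"y":0.049,"z":0,"roll":0,"fingers":-1},{"x":0.14,"y":0.049,"z":0,"roll":0,"fingers":-1},{"x":0.14,"y":0.049,"z":0,"roll":0,"fingers":-1},{"x":0.14,"y":0.049,"z":0,"roll":0,"fingers":-1}]'

```text
time: 12.05
tcp_pos: [0.5139, 0.0447, 0.0443]
orientation: [-3.137, 0.02, 0.333]
ft_force: [-5.9, -6.6, 0.3]
width: 0.0002
```

```bash
python3 - <<'E'
from h import *
from fit import W
P=[.5305,.09,1.905]
s=ctrl.snapshot('side'); a=ctrl.snapshot('top'); u,v=220,130
cv2.imwrite('pics/c10.png',np.hstack([cv2.resize(s['image'][v:v+150,u:u+150],(400,400),interpolation=cv2.INTER_CUBIC),cv2.resize(a['image'][100:340,140:380],(400,400))])[:,:,::-1])
st=ctrl.state(); p=st['tcp_pos']; d=p[:2]-P[:2]; c,n=np.cos(P[2]),np.sin(P[2])
print('sander xy',c*d[0]+n*d[1],-n*d[0]+c*d[1],st['ft_force'])
for th in (0,.4,.55,.64,.77,.9):
    q=[.035-.072*np.cos(th)-.035*np.sin(th),.03-.072*np.sin(th)+.035*np.cos(th),.07]; w=W(P,q)[0]
    print(th,np.round((np.array(proj(s,w))-[u,v])*400/150),np.round((np.array(proj(a,w))-[140,100])/.6)+[400,0])
E
```

```text
sander xy -0.03735600091888062 0.030603148717326653 [-5.38468864 -5.8642363   1.15858288]
0 [148. 261.] [673. 267.]
0.4 [190. 240.] [670. 233.]
0.55 [202. 230.] [666. 221.]
0.64 [209. 223.] [662. 214.]
0.77 [216. 213.] [656. 205.]
0.9 [222. 203.] [649. 197.]
```

View pics/c10.png

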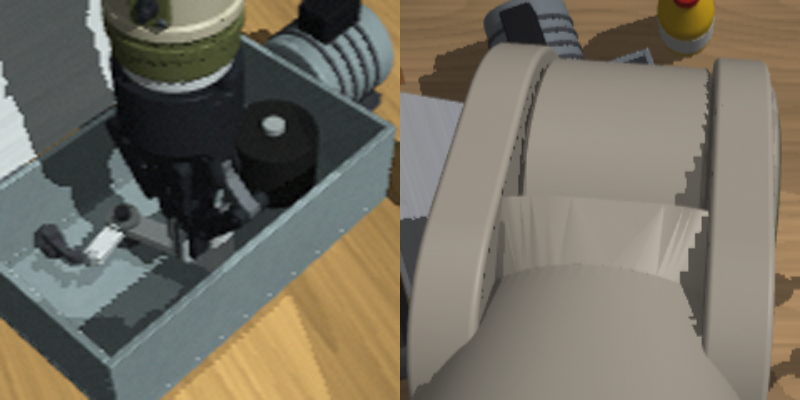

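The side crop shows the idler arm swung over, with its bar running from the pivot at (128,220) to the fingertips at (190,258). The roller is hidden behind the fingers. By finger position the arm is at about 0.74 rad. A few mm more gives margin.

Call:
drive_tool --rows '[{"x":0.015,"y":0.007,"z":0,"roll":0,"fingers":-1},{"x":0.026,"y":0.01,"z":0,"roll":0,"fingers":-1},{"x":0.026,"y":0.01,"z":0,"roll":0,"fingers":-1},{"x":0.026,"y":0.01,"z":0,"roll":0,"fingers":-1},{"x":0.026,"y":0.01,"z":0,"roll":0,"fingers":-1},{"x":0.026,"y":0.01,"z":0,"roll":0,"fingers":-1}]'

```text
time: 12.75
tcp_pos: [0.518, 0.0468, 0.0443]
orientation: [-3.137, 0.025, 0.332]
ft_force: [-8.0, -3.1, 4.0]
width: 0.0002
```

```bash
python3 - <<'E'
from h import *
s=ctrl.snapshot('side'); 
cv2.imwrite('pics/c11.png',np.hstack([s['image'][0:300,120:420],cv2.resize(s['image'][180:255,230:305],(300,300),interpolation=cv2.INTER_CUBIC)])[:,:,::-1])
st=ctrl.state(); print(st['time'],st['tcp_pos'],st['ft_force'],np.abs(st['qd']).max())
P=[.5305,.09,1.905];d=st['tcp_pos'][:2]-P[:2]; c,n=np.cos(P[2]),np.sin(P[2]);print(c*d[0]+n*d[1],-n*d[0]+c*d[1])
from fit import W
for th in(0,.5,.64,.77,.9): # arm midpoint at z .025
    q=[.035+.5*(-.072*np.cos(th)-.035*np.sin(th)),.03+.5*(-.072*np.sin(th)+.035*np.cos(th)),.025]; print(th,np.round((np.array(proj(s,W(P,q)[0]))-[230,180])*4+[300,0]))
print('piv',np.round((np.array(proj(s,W(P,[.035,.03,.034])[0]))-[230,180])*4+[300,0]))
E
```

```text
12.8 [0.51804246 0.04682661 0.04431779] [-8.67545597 -3.08499108  3.42328062] 0.0011746567010278847
-0.036698400020345995 0.025929895276466927
0 [467. 186.]
0.5 [502. 168.]
0.64 [509. 161.]
0.77 [515. 153.]
0.9 [520. 146.]
piv [442. 115.]
```

View pics/c11.png

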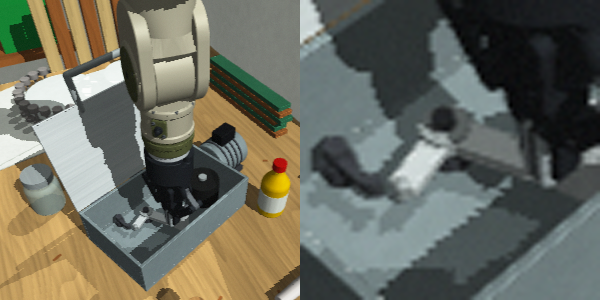

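The arm is steady with a reaction of about 9 N. The visible arm edges have a slope of 0.31–0.36 (0.35 expected at 0.77 rad, 0.24 at the stop), so it is about 0.8 rad, past the click. The cover still leans open on its stop. I'll hand in.

```bash
python3 -c "
from cell import ctrl
print(ctrl.sign_off())"
```

```text
the job is handed in; nothing more can be done
None
```

I opened the cover onto its stop, let go of the handle, and pushed the idler arm past its click with the shut fingers. I handed in at about 12.8 s with the fingers still pressing on it.

- **Cover:** it still leaned open in the last picture. After release, the handle was where it should be for the fully open position.
- **Idler arm:** I estimate about 0.8 rad, from the finger position and from the slope of the arm in the last picture. The roller itself was hidden behind the fingers, so the angle is inferred, not seen directly.
- **Push:** the reaction was about 9 N, and the robot's joints were still (under 0.002 rad/s).
- **Other things on the bench:** I touched none of them on purpose, and those in view looked unmoved. I did not measure their positions.

Three things did not go as planned:
- **First pinch missed:** the fingers shut above the bar. They seem to reach about 20 mm less far than I took from the description, so I went lower and gripped on the third try. The gripped width then read 10 mm on the 12 mm bar.
- **Force while lifting:** the upward force on the tool reached about 17 N partway up, because my arc did not quite match the handle's path.
- **Refused move:** one move was rejected, probably because I left out a field. Nothing moved, and I sent it again complete.

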